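# Pop the breaker hatch and push the reset pin home

### The arm

A 6-joint arm with a two-finger parallel gripper is mounted at the origin on a cart in front of the work surface, level with it; the furniture and walls round the work are solid. World frame = base frame: x ahead of the robot, y to its left, z up, the work surface at z = 0. Lengths are in m, angles in rad, forces in N, time in s.
With the tool pointing down it reaches from about 0.35 to 0.775 m from the base axis. Payload 5.5 kg.
Tool frame: the origin (TCP) lies midway between the tips of the shut fingers; the grasp point (between the pads) lies 19 mm behind it; z points along the fingers, y is the line along which they close (so a half turn about z gives the same grasp; the last joint's range is limited). The gripper opens to 85 mm and grips with 20 to 120 N. Pads are 22 mm wide; open, the fingers measure 114 mm over their backs; the gripper's body (76 mm by 85 mm) begins 54 mm behind the grasp point. The pads swing forward as they close: fully open they stand 13 mm farther back than shut.
Start: joints at [1.053, 0.313, 0.046, 1.304, 0, 1.431], TCP at [0.212, 0.534, 0.231] pointing down, gripper open.
Joint ranges: [-2.76, 2.76], [-0.86, 1.69], [-1.03, 1.26], [-2.2, 2.34], [-1.47, 1.5], [-3.14, 3.14]. Speed limits (rad/s): [2.57, 2.57, 3.14, 3.14, 3.14, 3.14].

### API

Orientations are given as a unit quaternion [w, x, y, z].
In Python, from workcell import env gives the robot as it stands. The module is installed in compiled form; this text tells all that it offers.
- The arm moves only by the tool carry_out, never from a script. Its argument "series" is a list of rows, each an object with "delta_rot": the turn, a rotation vector about the world's x, y, z normalised to -1 to 1, where 1 is 0.1 rad, a list of three; "travel": the shift along the world's x, y, z normalised to -1 to 1, where 1 is 0.025 m, a list of three; "fingers": the closure, from -1 (fully open) to 1 (shut). In form: [{"delta_rot": [ax, ay, az], "travel": [tx, ty, tz], "fingers": fingers}, ...]. A call has 1 to 5 rows; each row shifts and turns the commanded pose from where the row before left it; what a row does not reach is not made up. A row lasts 1/8 s, in which the tool goes at most 62.5 mm and 10.7 degrees, less where a joint would pass 70% of its speed; a pose out of reach is approached as far as the arm can. A call with a number of a shift or a turn outside -1 to 1 is refused whole. A call with a gripper value outside its range is refused whole. The fingers move at their own pace and stop on an object; "squeeze" is the grip in N (left out, the last holds). Time passes only in rows, so rows that do not move let the fingers close. It gives the time, the measured TCP pose, the force, the opening and the grip force at its end, in the units of the state.
- env.get_state(): the state, without advancing time (a new reading comes with each control period).
- env.read_camera(name): name is "scene" or "side" or "wrist"; returns a dict with "color" (384x512x3 uint8, red, green, blue), "fx", "fy", "cx", "cy" (pixels), "world_from_camera" (4x4, takes a point from camera to world coordinates); the wrist camera has in their place "hand_eye" (4x4, takes a point from camera to tool coordinates, whose origin is the TCP and whose axes are the flange's). Camera axes: x right, y up, looking along -z (the intrinsics and any distortion apply to the point x, -y, -z); pixel columns grow to the right and rows downward; lengths in m; the calibration is good to about 2 mm. A picture is of the moment at which its call begins: read the wrist's pose just before it. There is no depth.
- env.hand_in(): hands the job in; it is judged then, once.
The state is a dict: "clock": time; "joint_pos": joint angles; "qvel": joint speeds; "tau": joint torques, N m; "tcp_pos": TCP position; "orientation": TCP orientation; "wrist_force": force on the tool from outside, world axes, zero at the start; "ft_torque": the same for the moment, N m; "finger_gap": finger opening in m; "grip_force": force on a finger pad.
Only numpy, scipy, OpenCV 4.12 (cv2) and the standard library are available. Lean on these libraries where they do the work, as an engineer would, in place of code of your own. Each camera call takes 0.05 s, during which the arm holds its last target. There are 200 camera calls.

### The job

The breaker in the wider of the two grey bench units has tripped. Press the ribbed end of that unit's hatch once with the fingertips, let the hatch pop up by itself and see that it stays open, then push the white reset pin in the bay under it fully home. Leave that hatch standing open without pushing it back, leave the narrower unit's hatch shut, and do not pick up or shift the things lying around.

Things in the scene. Friction and masses are not known exactly. Their poses are not given: they have to be found in the camera images.
- breaker_unit: grey box fixed to the bench, 120 mm (its x) x 100 mm (its y) x 60 mm high, the WIDER of two similar units, with a 58 mm wide hatch in its top. Origin: centre of its underside; z up, x from its front (brass terminals) to its hinge side.
- breaker_hatch (a joint): push-to-open hatch of the wider unit. Value in rad: 0 to 0.02 latched shut, -0.075 pressed down to its stop, +2.2 fully open (leaning back past upright). Pressed at its ribs (3 N) the catch frees by -0.05 (a lighter press springs back shut); when the finger then rises, a spring swings it up in 1 to 2 s and holds it open (under 1 N). It does not latch again.
- breaker_hatch_press (a point): middle of the four dark ribs on the breaker hatch (grey plate 65 x 58 x 5 mm), on its upper face, 17 mm from its free edge: the place to press, 4 mm down to the stop. Moves with the hatch; shut: unit x = -14.5 mm, y = 0, z = 63.5 mm, 3.5 mm above the unit's rim
- breaker_hatch_hinge (a point): middle of the breaker hatch's hinge line, at unit x = +35 mm, y = 0, z = 60 mm; the line runs along the unit's y. The hatch sweeps a radius of 68 mm about it towards +x and follows the finger, so clear that space after the press
- reset_pin (a joint): white round reset pin, 14 mm across, in the bay under the breaker hatch at unit x = -4 mm, y = 0. Value in m: how far it is pushed down, 0 to 0.007; tripped 0 to 0.0012, home 0.007 (hard stop). Needs about 3.5 N (friction) and stays where left. Open bay: unit x -33 to +38 mm, 61 mm wide in y, floor 32 mm above the bench
- reset_pin_top (a point): centre of the reset pin's top face; 47 mm above the bench with the joint at 0, 40 mm when home (2 mm above its steel collar, which is 22 mm across)
- fuse_unit: the NARROWER unit, fixed to the bench, 120 mm (its x) x 74 mm (its y) x 60 mm high, same build and colour with a 34 mm wide hatch; to be left shut. Origin: centre of its underside. The two units may stand either way round, left or right.
- fuse_hatch (a joint): hatch of the narrower unit, 65 x 34 x 5 mm, same latch. Value in rad: 0 to 0.02 latched shut, -0.075 pressed down to its stop, +2.2 fully open (leaning back past upright). To be left shut.
- battery_block: loose bystander, not to be disturbed: upright 9 V block battery, 18 x 26 x 48 mm, usually between the two units; origin at the middle of its underside
- tape_roll: loose bystander, not to be disturbed: roll of tape lying flat, 62 mm across, 18 mm high, in front of the units; origin at the middle of its underside
- solder_reel: loose bystander, not to be disturbed: small reel of solder wire, 60 mm across, 48 mm high, behind the units; origin at the middle of its underside
- tester_lime: loose bystander, not to be disturbed: pocket cable tester lying flat, 32 x 90 x 17 mm, at the front right; origin at the middle of its underside
Mind the look-alikes: they are no part of the job. What is shaped like the fuse_unit but orange is not meant.

How it is judged:
By the outcome, as a careful person would: the job done as asked, in the order asked, and still so for the second after the job is handed in, with the robot touching nothing.
It also fails if it takes over 40 s, if anything falls off the work surface, if the arm or the gripper's body presses on something with over 40 N, if the wrist force passes 120 N, or if a joint passes its speed limit or range.

## Working session

There is one attempt and no reset: what is moved stays moved. The work goes in short steps, Python scripts to look and compute and a tool call to move; the robot and the scene stay as the last step left them, time stands still between calls to the robot, and variables do not carry over. Pictures are saved under pics/ and viewed, at most 10 in all, crops included, and the job is handed in when it is done.

Besides the shell and the picture viewer there is one more tool, called as name([rows], argument=value, ...), one row to a line, values as JSON. carry_out: Moves the arm, as the interface text tells. Its arguments: {"type":"object","properties":{"series":{"type":"array","items":{"type":"object","properties":{"delta_rot":{"type":"array","items":{"type":"number"}},"travel":{"type":"array","items":{"type":"number"}},"fingers":{"type":"number"}}}},"squeeze":{"type":"number"}},"required":["series"]}

```bash
mkdir -p pics
cat > h.py <<'E'
from workcell import env
import numpy as np, cv2
def snap(n,f):
    d=env.read_camera(n); cv2.imwrite(f,cv2.cvtColor(d["color"],cv2.COLOR_RGB2BGR)); return d
def ray(d,u,v,z,M=None):
    M=np.array(d["world_from_camera"]) if M is None else M
    r=M[:3,:3]@np.array([(u-d["cx"])/d["fx"],-(v-d["cy"])/d["fy"],-1]); o=M[:3,3]
    return o+r*(z-o[2])/r[2]
def proj(d,p,M=None):
    M=np.array(d["world_from_camera"]) if M is None else M
    q=np.linalg.inv(M)@np.r_[p,1]; return d["cx"]+d["fx"]*q[0]/-q[2], d["cy"]-d["fy"]*q[1]/-q[2]
E
python3 - <<'E'
from h import *
for n in("scene","side"):
    d=snap(n,f"pics/{n}0.png"); print({k:v for k,v in d.items() if k!="color"})
print(env.get_state())
a,b=[cv2.imread(f"pics/{n}0.png") for n in("scene","side")]
E
```

```text
{'fx': 349.2465242068318, 'fy': 349.2465242068318, 'cx': 253.5419191095916, 'cy': 195.47497457087363, 'world_from_camera': array([[ 8.88621823e-01,  3.44350595e-01, -3.02942112e-01,
         2.56923437e-01],
       [-4.58640631e-01,  6.66944503e-01, -5.87225512e-01,
        -6.87178797e-01],
       [-1.65877887e-04,  6.60762966e-01,  7.50594614e-01,
         8.37414950e-01],
       [ 0.00000000e+00,  0.00000000e+00,  0.00000000e+00,
         1.00000000e+00]])}
{'fx': 465.19177008690286, 'fy': 465.19177008690286, 'cx': 253.20010501519482, 'cy': 202.8920466426316, 'world_from_camera': array([[-0.98279587,  0.12397987, -0.13689872,  0.40325103],
       [-0.18467505, -0.6487359 ,  0.73826612,  0.74342164],
       [ 0.00271902,  0.75084667,  0.66047096,  0.83555334],
       [ 0.        ,  0.        ,  0.        ,  1.        ]])}
{'clock': 0.1, 'joint_pos': array([ 1.05342406e+00,  3.13916105e-01,  4.51239065e-02,  1.30360530e+00,
       -1.39039205e-05,  1.43120665e+00]), 'qvel': array([-0.000189  , -0.00109876,  0.00259206,  0.00074075, -0.00074925,
        0.0005755 ]), 'tau': array([ 3.58364865e-03, -4.81726134e+01,  2.99244422e+01,  1.26956898e-02,
       -6.58124827e-05,  5.42643306e-06]), 'tcp_pos': array([0.21188101, 0.53406246, 0.23051608]), 'orientation': array([-2.51692673e-04,  1.87769961e-01,  9.82212707e-01, -7.60022478e-04]), 'wrist_force': array([-0.34902509,  0.0644223 , -0.34762341]), 'ft_torque': array([ 0.08865386, -0.00250013, -0.08704972]), 'grip_force': 0.0, 'finger_gap': 0.08514103416902834}
```

View pics/scene0.png

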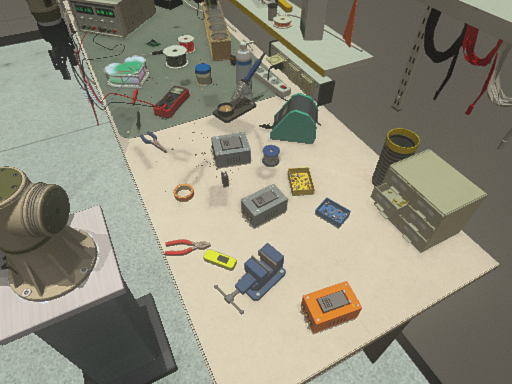

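View pics/side0.png

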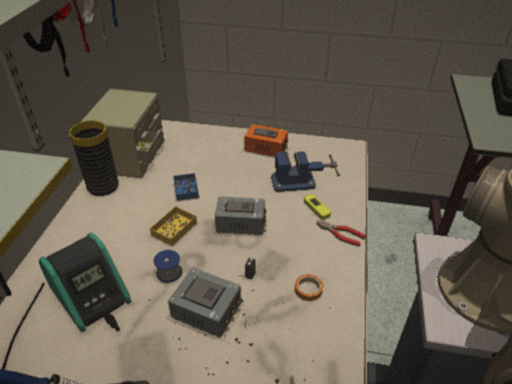

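Candidates are the grey unit at scene (231,150) / side (206,300), the grey unit at scene (264,205) / side (240,215), and the orange look-alike at scene (331,305), which is excluded. The first looks wider; I'll check it in a close crop.

Run:
```python
from h import *
a=cv2.imread("pics/side0.png")[180:340,155:275]; b=cv2.imread("pics/scene0.png")[125:230,200:300]
A=cv2.resize(a,None,fx=3.6,fy=3.6,interpolation=2); B=cv2.resize(b,None,fx=3.5,fy=3.5,interpolation=2)
c=np.zeros((580,790,3),np.uint8); c[:A.shape[0],:A.shape[1]]=A; c[:B.shape[0],440:440+B.shape[1]]=B; cv2.imwrite("pics/crop.png",c)
```

```text
(no output)
```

View pics/crop.png

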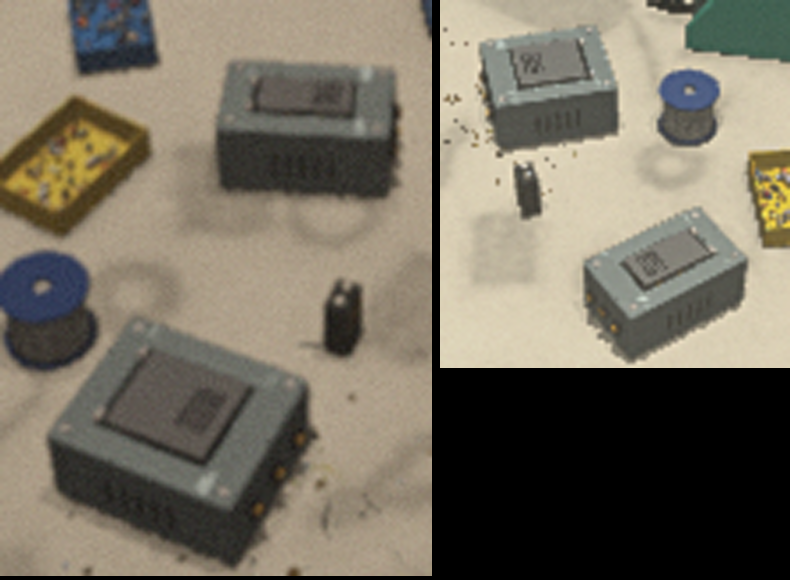

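Run:
```python
from h import *
from scipy.optimize import least_squares
S,T=env.read_camera("scene"),env.read_camera("side")
loc=np.array([[.06,-.05],[-.06,-.05],[-.06,.05],[.06,.05]])
side=np.array([[135,322],[308,383],[235,508],[52,432]])/3.6+[155,180]
sc=np.array([[177,92],[57,107],[42,42],[153,27]])/3.5+[200,125]
for nm,w in(("both",(1,1)),("side",(0,1)),("scene",(1,0))):
    def f(p):
        c,s=np.cos(p[2]),np.sin(p[2]); r=[]
        for l,a,b in zip(loc,side,sc):
            P=[p[0]+c*l[0]-s*l[1],p[1]+s*l[0]+c*l[1],.06]
            r+=list(w[1]*(np.array(proj(T,P))-a))+list(w[0]*(np.array(proj(S,P))-b))
        return np.array(r)
    k=least_squares(f,[.5,.15,0]);p=k.x; print(nm,p,np.abs(k.fun).max())
    R=lambda x:p[:2]+x*np.array([np.cos(p[2]),np.sin(p[2])])
    print("press",R(-.0145),"pin",R(-.004),"hinge",R(.035))
```

```text
both [ 0.60907211  0.1711453  -0.24341857] 2.909870148085247
press [0.59499957 0.17464011] pin [0.60519003 0.17210938] hinge [0.6430403  0.16270953]
side [ 0.60835899  0.17286041 -0.24095498] 2.2444038597599274
press [0.59427789 0.17632055] pin [0.60447455 0.17381493] hinge [0.64234786 0.16450836]
scene [ 0.60913256  0.16524879 -0.2520738 ] 1.186424937867372
press [0.5950908  0.16886527] pin [0.60525897 0.16624644] hinge [0.64302646 0.15651934]
```

Crop: the wider unit is the nearer one in the side view, with its hatch at crop (175,400) and ribs at (202,408). It has brass terminals facing the robot, and its hatch is clearly wider than the other's. The battery stands beside it at crop (342,318). I'm moving above it, closing the fingers on the way, for a wrist view.

carry_out([
  {"delta_rot":[0,0,0.1],"travel":[1,-1,0],"fingers":1},
  {"delta_rot":[0,0,0.1],"travel":[1,-1,0],"fingers":1},
  {"delta_rot":[0,0,0.1],"travel":[1,-1,0],"fingers":1},
  {"delta_rot":[0,0,0.1],"travel":[1,-1,0],"fingers":1},
  {"delta_rot":[0,0,0.1],"travel":[1,-1,0],"fingers":1},
])

```text
clock: 0.82
tcp_pos: [0.3378, 0.4086, 0.2312]
orientation: [-0.0, 0.163, 0.987, -0.0]
wrist_force: [1.7, 0.9, -0.5]
finger_gap: -0.0001
grip_force: 0.0
```

carry_out([
  {"delta_rot":[0,0,0.1],"travel":[1,-1,0],"fingers":1},
  {"delta_rot":[0,0,0.1],"travel":[1,-1,0],"fingers":1},
  {"delta_rot":[0,0,0.1],"travel":[1,-1,0],"fingers":1},
  {"delta_rot":[0,0,0.1],"travel":[1,-1,0],"fingers":1},
  {"delta_rot":[0,0,0.1],"travel":[1,-1,0],"fingers":1},
])

```text
clock: 1.45
tcp_pos: [0.4627, 0.2835, 0.2311]
orientation: [-0.0, 0.138, 0.99, -0.0]
wrist_force: [0.1, 0.6, -0.3]
finger_gap: -0.0001
grip_force: 0.0
```

carry_out([
  {"delta_rot":[0,0,0.1],"travel":[1,-1,0],"fingers":1},
  {"delta_rot":[0,0,0.1],"travel":[1,-1,0],"fingers":1},
  {"delta_rot":[0,0,0.1],"travel":[1,-1,0],"fingers":1},
  {"delta_rot":[0,0,0.1],"travel":[1,-1,0],"fingers":1},
  {"delta_rot":[0,0,0],"travel":[0,0,0],"fingers":1},
])

```text
clock: 2.08
tcp_pos: [0.5635, 0.1827, 0.2306]
orientation: [-0.0, 0.12, 0.993, -0.0]
wrist_force: [0.1, 0.5, -0.6]
finger_gap: 0.0001
grip_force: 0.0
```

```bash
cat >> h.py <<'E'
from scipy.spatial.transform import Rotation as Rn
def wrist(f):
    s=env.get_state(); d=snap("wrist",f); q=s["orientation"]
    M=np.eye(4); M[:3,:3]=Rn.from_quat(np.r_[q[1:],q[0]]).as_matrix(); M[:3,3]=s["tcp_pos"]
    d["M"]=M@np.array(d["hand_eye"]); return s,d
E
python3 - <<'E'
from h import *
s,d=wrist("pics/w1.png"); np.savez("w1.npz",M=d["M"],fx=d["fx"],fy=d["fy"],cx=d["cx"],cy=d["cy"])
print(s["tcp_pos"],s["orientation"],s["finger_gap"],s["wrist_force"],s["clock"],{k:v for k,v in d.items() if k not in("color",)})
for p in([.595,.1746,.0635],[.605,.172,.047]): print(proj(d,p,d["M"]))
E
```

```text
[0.56352931 0.18268992 0.23062269] [-1.42788742e-04  1.20227099e-01  9.92746397e-01 -1.25762882e-04] 0.00010089621052227362 [ 0.09246622  0.48235949 -0.61326726] 2.075 {'fx': 273.974709548037, 'fy': 273.974709548037, 'cx': 252.66550834513757, 'cy': 191.2111717205048, 'hand_eye': array([[-6.41599265e-04,  9.57068356e-01,  2.89861605e-01,
         7.37673177e-02],
       [ 9.99999367e-01,  3.46161860e-04,  1.07050500e-03,
        -3.34983403e-04],
       [ 9.24207425e-04,  2.89862109e-01, -9.57067972e-01,
        -1.43103755e-01],
       [ 0.00000000e+00,  0.00000000e+00,  0.00000000e+00,
         1.00000000e+00]]), 'M': array([[ 0.23933261, -0.92940863, -0.28092614,  0.49185948],
       [ 0.97093689,  0.22873559,  0.07043856,  0.20000444],
       [-0.00120841, -0.28961979,  0.95714101,  0.37374521],
       [ 0.        ,  0.        ,  0.        ,  1.        ]])}
(np.float64(252.99463444287446), np.float64(201.09079453057763))
(np.float64(252.8888884328595), np.float64(204.59569128281066))
```

View pics/w1.png

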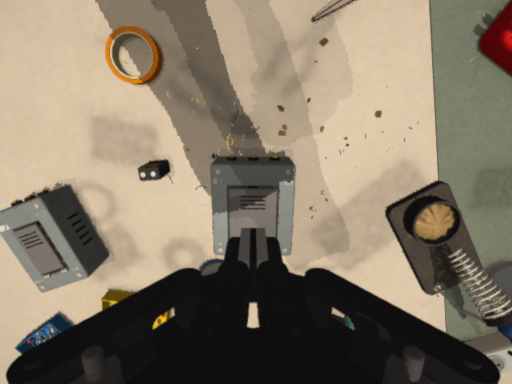

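The wrist view shows the wide unit at about (253,205), its ribs centred at (253,201), exactly where the fit predicts them. The tape is at (133,55) and the battery at (153,169), both clear. Descending to just above the ribs.

carry_out([
  {"delta_rot":[0,0,0],"travel":[0.25,-0.065,-1],"fingers":1},
  {"delta_rot":[0,0,0],"travel":[0.25,-0.065,-1],"fingers":1},
  {"delta_rot":[0,0,0],"travel":[0.25,-0.065,-1],"fingers":1},
  {"delta_rot":[0,0,0],"travel":[0.25,-0.065,-1],"fingers":1},
  {"delta_rot":[0,0,0],"travel":[0.25,-0.065,-1],"fingers":1},
])

```text
clock: 2.75
tcp_pos: [0.5925, 0.1775, 0.1057]
orientation: [-0.0, 0.118, 0.993, 0.0]
wrist_force: [0.1, -0.3, 0.3]
finger_gap: -0.0002
grip_force: 0.0
```

carry_out([
  {"delta_rot":[0,0,0],"travel":[0,0,-0.8],"fingers":1},
  {"delta_rot":[0,0,0],"travel":[0,0,-0.4],"fingers":1},
  {"delta_rot":[0,0,0],"travel":[0,0,0],"fingers":1},
])

```text
clock: 3.12
tcp_pos: [0.5924, 0.1769, 0.0759]
orientation: [-0.001, 0.118, 0.993, -0.0]
wrist_force: [0.8, -0.1, 0.0]
finger_gap: 0.0003
grip_force: 0.0
```

Run:
```python
from h import *
s,d=wrist("pics/w2.png"); T=snap("side","pics/s2.png")
a=cv2.imread("pics/w2.png"); b=cv2.resize(cv2.imread("pics/s2.png")[220:350,150:260],None,fx=2.5,fy=2.5,interpolation=2)
c=np.zeros((384,790,3),np.uint8); c[:,:512]=a; c[:325,512:787]=b; cv2.imwrite("pics/c2.png",c)
print(s["tcp_pos"],s["wrist_force"],proj(d,s["tcp_pos"],d["M"]),proj(T,s["tcp_pos"]))
```

```text
[0.59236371 0.17692322 0.07589871] [ 0.83771153 -0.05696896  0.0123544 ] (np.float64(253.55729413566533), np.float64(241.60048695327828)) (np.float64(212.22775285036272), np.float64(291.14049413927626))
```

View pics/c2.png

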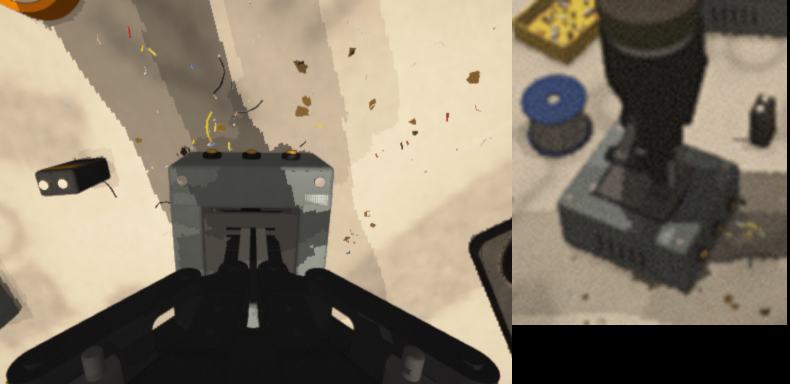

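The tips sit over the ribs at (251,230), centred on the hatch (cols 205–297), with the free edge at row 211. Pressing with slow steps.

carry_out([
  {"delta_rot":[0,0,0],"travel":[0.06,0,-0.3],"fingers":1},
  {"delta_rot":[0,0,0],"travel":[0,0,-0.15],"fingers":1},
  {"delta_rot":[0,0,0],"travel":[0,0,0],"fingers":1},
])

```text
clock: 3.6
tcp_pos: [0.5946, 0.1762, 0.0646]
orientation: [-0.0, 0.119, 0.993, -0.0]
wrist_force: [0.7, 0.4, 0.2]
finger_gap: -0.0003
grip_force: 0.0
```

carry_out([
  {"delta_rot":[0,0,0],"travel":[0,0,-0.08],"fingers":1},
  {"delta_rot":[0,0,0],"travel":[0,0,0],"fingers":1},
])

```text
clock: 3.85
tcp_pos: [0.5949, 0.1763, 0.0633]
orientation: [0.0, 0.119, 0.993, 0.0]
wrist_force: [-1.2, 0.5, 1.0]
finger_gap: -0.0003
grip_force: 1.0
```

carry_out([
  {"delta_rot":[0,0,0],"travel":[0,0,-0.08],"fingers":1},
  {"delta_rot":[0,0,0],"travel":[0,0,-0.06],"fingers":1},
  {"delta_rot":[0,0,0],"travel":[0,0,0],"fingers":1},
])

```text
clock: 4.22
tcp_pos: [0.5949, 0.1764, 0.06]
orientation: [0.0, 0.119, 0.993, 0.0]
wrist_force: [-1.8, -0.3, 5.3]
finger_gap: 0.0
grip_force: 2.9
```

5.3 N at 3.5 mm of travel, so the catch should be free. Rising up and back, away from the hatch's sweep.

carry_out([
  {"delta_rot":[0,0,0],"travel":[-0.3,0.07,1],"fingers":1},
  {"delta_rot":[0,0,0],"travel":[-1,0.25,1],"fingers":1},
  {"delta_rot":[0,0,0],"travel":[-1,0.25,1],"fingers":1},
  {"delta_rot":[0,0,0],"travel":[-1,0.25,1],"fingers":1},
  {"delta_rot":[0,0,0],"travel":[0,0,1],"fingers":1},
])

```text
clock: 4.85
tcp_pos: [0.5106, 0.1973, 0.1851]
orientation: [-0.001, 0.118, 0.993, -0.0]
wrist_force: [0.3, -0.2, -0.4]
finger_gap: -0.0001
grip_force: 0.0
```

carry_out([
  {"delta_rot":[0,0,0],"travel":[0,0,0.2],"fingers":1},
  {"delta_rot":[0,0,0],"travel":[0,0,0],"fingers":1},
  {"delta_rot":[0,0,0],"travel":[0,0,0],"fingers":1},
  {"delta_rot":[0,0,0],"travel":[0,0,0],"fingers":1},
  {"delta_rot":[0,0,0],"travel":[0,0,0],"fingers":1},
])

```text
clock: 5.48
tcp_pos: [0.5122, 0.1967, 0.1889]
orientation: [-0.001, 0.119, 0.993, -0.0]
wrist_force: [0.3, -0.1, 0.8]
finger_gap: 0.0
grip_force: 0.0
```

carry_out([
  {"delta_rot":[0,0,0],"travel":[0,0,0],"fingers":1},
  {"delta_rot":[0,0,0],"travel":[0,0,0],"fingers":1},
  {"delta_rot":[0,0,0],"travel":[0,0,0],"fingers":1},
  {"delta_rot":[0,0,0],"travel":[0,0,0],"fingers":1},
  {"delta_rot":[0,0,0],"travel":[0,0,0],"fingers":1},
])

```text
clock: 6.1
tcp_pos: [0.5124, 0.1969, 0.1896]
orientation: [0.0, 0.119, 0.993, 0.0]
wrist_force: [0.1, -0.4, 0.3]
finger_gap: -0.0001
grip_force: 0.0
```

carry_out([
  {"delta_rot":[0,0,0],"travel":[0,0,0],"fingers":1},
  {"delta_rot":[0,0,0],"travel":[0,0,0],"fingers":1},
  {"delta_rot":[0,0,0],"travel":[0,0,0],"fingers":1},
  {"delta_rot":[0,0,0],"travel":[0,0,0],"fingers":1},
  {"delta_rot":[0,0,0],"travel":[0,0,0],"fingers":1},
])

```text
clock: 6.72
tcp_pos: [0.5124, 0.1969, 0.1896]
orientation: [0.0, 0.119, 0.993, 0.0]
wrist_force: [0.3, -0.8, 0.1]
finger_gap: -0.0002
grip_force: 0.0
```

Run:
```python
from h import *
s,d=wrist("pics/w3.png"); T=snap("side","pics/s3.png"); S=snap("scene","pics/sc3.png")
a=cv2.imread("pics/w3.png"); b=cv2.resize(cv2.imread("pics/s3.png")[200:350,150:260],None,fx=2.5,fy=2.5,interpolation=2)
e=cv2.resize(cv2.imread("pics/sc3.png")[110:180,190:300],None,fx=2.5,fy=2.5,interpolation=2)
c=np.zeros((570,790,3),np.uint8); c[:384,:512]=a; c[:375,512:787]=b; c[390:565,512:787]=e; cv2.imwrite("pics/c3.png",c)
print(s["tcp_pos"],s["clock"])
for p in([.605,.172,.047],[.605,.172,.04]): print(proj(d,p,d["M"]),proj(T,p),proj(S,p))
np.savez("w3.npz",M=d["M"])
```

```text
[0.5123989  0.19685931 0.18958461] 6.725
(np.float64(251.26332553499654), np.float64(258.7497475729329)) (np.float64(207.70445567282042), np.float64(297.0372698333142)) (np.float64(228.982461613517), np.float64(145.95595131710363))
(np.float64(251.2965987569998), np.float64(255.68733888115256)) (np.float64(207.91112469407224), np.float64(299.09872303175274)) (np.float64(229.08957240258488), np.float64(147.5079109762517))
```

View pics/c3.png

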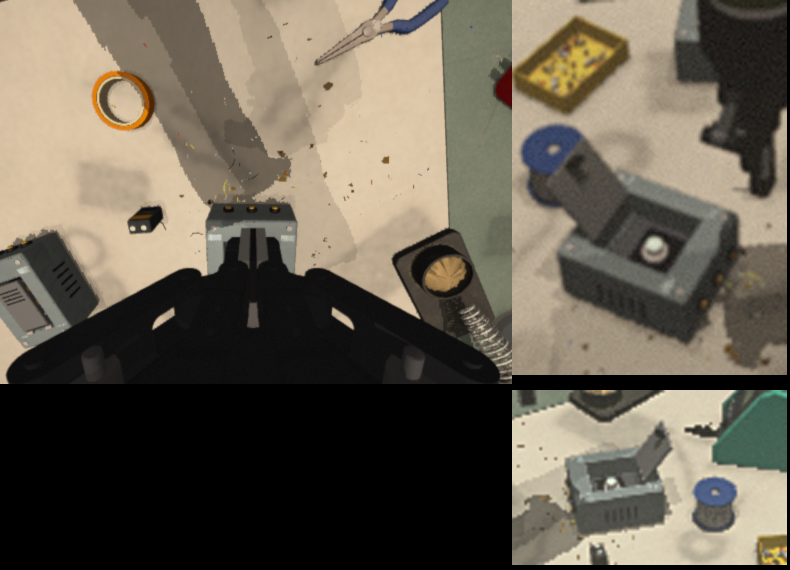

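The hatch stands open and leans back, as the side crop shows at (600,185) and the scene crop at (655,450). The white pin in the bay is at side crop (655,245), which is full-frame (207,298) against a predicted (208,297). Moving over the pin, then down.

carry_out([
  {"delta_rot":[0,0,0],"travel":[0.93,-0.24,0],"fingers":1},
  {"delta_rot":[0,0,0],"travel":[0.93,-0.24,-0.5],"fingers":1},
  {"delta_rot":[0,0,0],"travel":[0.93,-0.24,-0.8],"fingers":1},
  {"delta_rot":[0,0,0],"travel":[0.93,-0.24,-0.9],"fingers":1},
  {"delta_rot":[0,0,0],"travel":[0,0,-0.8],"fingers":1},
])

```text
clock: 7.5
tcp_pos: [0.607, 0.1722, 0.1134]
orientation: [0.0, 0.119, 0.993, 0.0]
wrist_force: [-0.1, -0.1, -1.0]
finger_gap: -0.0001
grip_force: 0.0
```

carry_out([
  {"delta_rot":[0,0,0],"travel":[0,0,-0.8],"fingers":1},
  {"delta_rot":[0,0,0],"travel":[0,0,-0.8],"fingers":1},
  {"delta_rot":[0,0,0],"travel":[0,0,-0.4],"fingers":1},
  {"delta_rot":[0,0,0],"travel":[0,0,0],"fingers":1},
])

```text
clock: 8.0
tcp_pos: [0.6048, 0.1728, 0.0639]
orientation: [-0.001, 0.119, 0.993, -0.0]
wrist_force: [0.2, 0.3, -0.8]
finger_gap: -0.0001
grip_force: 0.0
```

Positioned above the pin. Going down to contact.

carry_out([
  {"delta_rot":[0,0,0],"travel":[0,0,-0.4],"fingers":1},
  {"delta_rot":[0,0,0],"travel":[0,0,-0.2],"fingers":1},
  {"delta_rot":[0,0,0],"travel":[0,0,0],"fingers":1},
])

```text
clock: 8.38
tcp_pos: [0.6051, 0.1728, 0.0492]
orientation: [-0.0, 0.119, 0.993, -0.0]
wrist_force: [0.4, 0.3, 0.1]
finger_gap: 0.0004
grip_force: 0.0
```

carry_out([
  {"delta_rot":[0,0,0],"travel":[0,0,-0.16],"fingers":1},
  {"delta_rot":[0,0,0],"travel":[0,0,0],"fingers":1},
])

```text
clock: 8.62
tcp_pos: [0.6056, 0.1729, 0.0457]
orientation: [0.0, 0.119, 0.993, 0.0]
wrist_force: [0.1, -0.1, -1.4]
finger_gap: 0.0002
grip_force: 0.0
```

carry_out([
  {"delta_rot":[0,0,0],"travel":[0,0,-0.12],"fingers":1},
  {"delta_rot":[0,0,0],"travel":[0,0,0],"fingers":1},
])

```text
clock: 8.88
tcp_pos: [0.6056, 0.1729, 0.0426]
orientation: [0.0, 0.119, 0.993, 0.0]
wrist_force: [0.2, 0.1, 1.6]
finger_gap: -0.0001
grip_force: 0.8
```

carry_out([
  {"delta_rot":[0,0,0],"travel":[0,0,-0.1],"fingers":1},
  {"delta_rot":[0,0,0],"travel":[0,0,0],"fingers":1},
])

```text
clock: 9.12
tcp_pos: [0.6056, 0.1729, 0.0401]
orientation: [0.0, 0.119, 0.993, 0.0]
wrist_force: [0.9, -0.6, 2.4]
finger_gap: 0.0002
grip_force: 1.2
```

carry_out([
  {"delta_rot":[0,0,0],"travel":[0,0,-0.04],"fingers":1},
  {"delta_rot":[0,0,0],"travel":[0,0,0],"fingers":1},
])

```text
clock: 9.38
tcp_pos: [0.6056, 0.1729, 0.04]
orientation: [0.0, 0.119, 0.993, 0.0]
wrist_force: [-1.4, -0.0, 7.5]
finger_gap: 0.0003
grip_force: 3.9
```

Hard stop at z = 40.0 mm, which is the pin's home height. One firmer nudge, then retreat.

carry_out([
  {"delta_rot":[0,0,0],"travel":[0,0,-0.06],"fingers":1},
  {"delta_rot":[0,0,0],"travel":[0,0,0],"fingers":1},
])

```text
clock: 9.62
tcp_pos: [0.6057, 0.1729, 0.0399]
orientation: [0.001, 0.119, 0.993, 0.0]
wrist_force: [-4.2, -1.5, 16.6]
finger_gap: -0.0002
grip_force: 7.9
```

carry_out([
  {"delta_rot":[0,0,0],"travel":[0,0,0.6],"fingers":1},
  {"delta_rot":[0,0,0],"travel":[0,0,1],"fingers":1},
  {"delta_rot":[0,0,0],"travel":[-0.3,0.07,1],"fingers":1},
  {"delta_rot":[0,0,0],"travel":[-1,0.25,1],"fingers":1},
  {"delta_rot":[0,0,0],"travel":[-1,0.25,1],"fingers":1},
])

```text
clock: 10.25
tcp_pos: [0.5472, 0.1871, 0.1531]
orientation: [-0.0, 0.119, 0.993, -0.0]
wrist_force: [-0.0, 0.9, 0.4]
finger_gap: -0.0
grip_force: 0.0
```

carry_out([
  {"delta_rot":[0,0,0],"travel":[-1,0.25,1],"fingers":1},
  {"delta_rot":[0,0,0],"travel":[-1,0.25,0.5],"fingers":1},
  {"delta_rot":[0,0,0],"travel":[0,0,0],"fingers":1},
  {"delta_rot":[0,0,0],"travel":[0,0,0],"fingers":1},
])

```text
clock: 10.75
tcp_pos: [0.4984, 0.1995, 0.1897]
orientation: [0.0, 0.119, 0.993, 0.0]
wrist_force: [1.6, -0.2, -0.4]
finger_gap: 0.0005
grip_force: 0.0
```

Run:
```python
from h import *
T=snap("side","pics/s4.png"); S=snap("scene","pics/sc4.png")
f=lambda n,y0,y1,x0,x1:cv2.resize(cv2.imread(n)[y0:y1,x0:x1],None,fx=3,fy=3,interpolation=2)
b=f("pics/s4.png",180,340,150,275); e=f("pics/sc4.png",110,230,190,300)
c=np.zeros((480,790,3),np.uint8); c[:480,:375]=b; c[:360,400:730]=e; cv2.imwrite("pics/c4.png",c)
print(env.get_state()["wrist_force"])
for p in([.6052,.1725,.047],[.6052,.1725,.04]): print(proj(T,p),proj(S,p))
```

```text
[-0.47063087  0.35147868 -0.66722352]
(np.float64(207.54987054263012), np.float64(297.21411599363745)) (np.float64(228.9747176719874), np.float64(145.8537782273625))
(np.float64(207.75734537143273), np.float64(299.27545313800533)) (np.float64(229.08183073521357), np.float64(147.40572723858162))
```

View pics/c4.png

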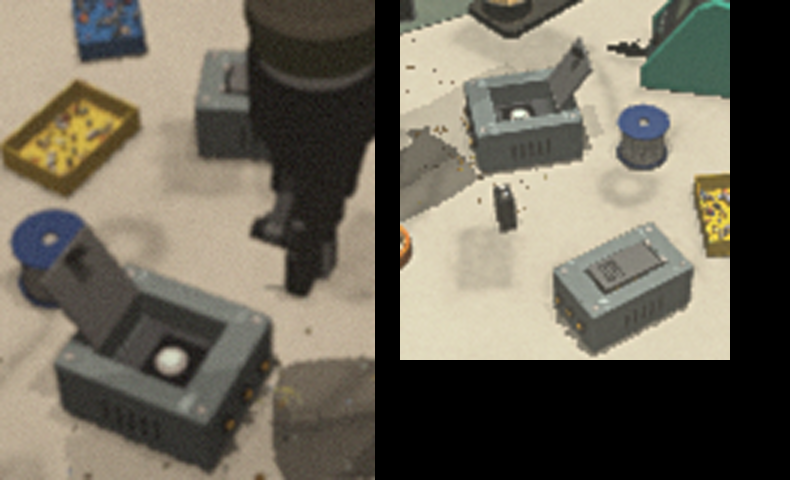

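The pin is home at side crop (171,360), showing only a short stub. The hatch still stands open, the narrow unit's hatch at (625,265) is shut, and the loose items have not moved. Handing in.

```bash
python3 -c "from h import *; print(env.hand_in())"
```

```text
the job is handed in; nothing more can be done
None
```

The job is handed in: I pressed the wider unit's hatch once, it popped up and stayed open, and the reset pin went in to its hard stop at 40 mm; the narrower unit's hatch is still shut and the loose items I could see in the final pictures had not moved.

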